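Re-rack four soldering tools in reverse order

TASK

The next solderer works left-handed: move the four tools, one at a time, from the grey rack they lie in to the empty rack, in reverse order as you see them from the robot: the leftmost tool goes to the rightmost place, the next to the second place from the right, and so on. Each tool must lie flat across both rails, centred lengthwise, between its own pins; put none down anywhere else on the way, and leave the round tin and the flux cup where they are.

Things in the scene. Friction and masses are not known exactly. Their poses are not given: they have to be found in the camera images.
- rack_full: Grey metal rack with the tools, fixed, 120 x 272 mm, left or right of the other. Two rails along its y axis at x = -48 and +48 mm, tops 40 mm up, 14 mm thick; 10 mm base board. Steel pins 18 mm high, 8 mm thick, on both at y = -128, -64, 0, 64, 128 mm part four places at y = +96, +32, -32, -96 (left to right seen from the robot). Tools lie along x. Origin: centre of underside. Yaw within 0.2 rad.
- rack_empty: The same rack, empty at the start (fixed, own position, yaw within 0.2 rad): same sizes, origin and axes, four places between the pins at y = +96, +32, -32, -96 mm, left to right seen from the robot, 56 mm clear between pins.
- torch_tip_mid (a point): Spare torch tip, a pale metal tube 226 mm long with a brass union nut 25 mm across at its -x end; the tube is 10 mm thick where it is gripped, at the middle. Point: middle of the length, on the tube's axis, 45 mm above the bench in the rack; x axis along the tip.
- brass_brush_mid (a point): Wooden brass-wire brush 180 mm long, 22 mm wide; the handle is 10 mm thick, the bristles at the +x end stand up to 26 mm. Point: middle of the length and of the handle's thickness, 45 mm above the bench in the rack; x axis along the brush.
- ring_clamp_mid (a point): Wooden ring clamp, two jaws with a band round them, 139 mm long, 30 mm wide (34 mm over the band, just on the +x side of the middle), 20 mm thick. Point: middle of the length and thickness, 50 mm above the bench in the rack; x axis along the clamp.
- tweezers_mid (a point): Black soldering tweezers, rigid, 161 mm long, 22 mm wide at the middle, 7 mm thick, lying flat. Point: middle of the length and thickness, 43 mm above the bench in the rack; x axis along the tweezers.
- ring_tin: Bystander: round aluminium tin 76 mm across, 32 mm high, loose on the bench between the racks. Origin: centre of its underside.
- flux_cup: Bystander: cream lidded cup 86 mm across, 72 mm high, loose on the bench behind the racks. Origin: centre of its underside.

How it is judged:
By the outcome, as a careful person would: the job done as asked, in the order asked, and still so for the second after the job is handed in, with the robot touching nothing.
It also fails if it takes over 109 s, if anything falls off the work surface, if the arm or the gripper's body presses on something with over 40 N, if the wrist force passes 120 N, or if a joint passes its speed limit or range.

ROBOT

A 6-joint arm with a two-finger parallel gripper is mounted at the origin on a cart in front of the work surface, level with it; the furniture and walls round the work are solid. World frame = base frame: x ahead of the robot, y to its left, z up, the work surface at z = 0. Lengths are in m, angles in rad, forces in N, time in s.
With the tool pointing down it reaches from about 0.375 to 0.825 m from the base axis. Payload 5.5 kg.
Tool frame: the origin (TCP) lies at the very end of the fingers, on their centre line; the grasp point (between the pads) lies 19 mm behind it; y points along the fingers, x is the direction in which the jaws open and shut, and the axes are right-handed (so a half turn about y gives the same grasp; the last joint's range is limited). The gripper opens to 85 mm and grips with 20 to 120 N. Pads are 22 mm wide; open, the fingers measure 114 mm over their backs; the gripper's body (76 mm by 85 mm) begins 54 mm behind the grasp point. The pads swing forward as they close: fully open they stand 13 mm farther back than shut.
Start: joints at [1.141, 0.314, -0.047, 1.21, 0, 1.571], TCP at [0.25, 0.545, 0.231] pointing down, gripper open.
Joint ranges: [-2.67, 2.67], [-0.69, 1.73], [-1.03, 1.25], [-2.08, 2.16], [-1.42, 1.45], [-3.14, 3.14]. Speed limits (rad/s): [2.39, 2.39, 3.01, 3.14, 3.14, 3.14].

INTERFACE

Orientations are given as a rotation vector (axis times angle).
In Python, from cell import r gives the robot as it stands.
- The arm moves only by the tool move_arm, never from a script. Its argument "deltas" is a list of rows, each an object of numbers: "grip": the finger opening in cm, from 0 to 8.54; "tx", "ty", "tz": the shift along the tool's x, y, z in cm; "ax", "ay", "az": the turn, a rotation vector about the tool's x, y, z in rad. In form: [{"grip": .., "tx": .., "ty": .., "tz": .., "ax": .., "ay": .., "az": ..}, ...]. A call has 1 to 12 rows; each row shifts and turns the commanded pose from where the row before left it, along the tool's axes as they then stand; what a row does not reach is not made up. A row lasts 1/8 s, in which the tool goes at most 62.5 mm and 10.7 degrees, less where a joint would pass 70% of its speed; a pose out of reach is approached as far as the arm can. A call is refused whole if a number of a shift passes 6.25 or a number of a turn 0.188, either way. A call with a gripper value outside its range is refused whole. The fingers move at their own pace and stop on an object; the grip force is fixed at half the most. Time passes only in rows, so rows that do not move let the fingers close. It gives the time, the measured TCP pose, the force and the opening at its end, in the units of the state.
- r.get_obs(): the state, without advancing time (a new reading comes with each control period).
- r.read_camera(name): name is "scene" or "top"; returns a dict with "img" (420x560x3 uint8, red, green, blue), "mtx" (3x3 intrinsics, pixels), "R" (3x3) and "t" (3): a world point X has camera coordinates R X + t. Camera axes: x right, y down, z forward; pixel columns grow to the right and rows downward; lengths in m; the calibration is good to about 2 mm. A picture is of the moment at which its call begins. There is no depth.
- r.sign_off(): hands the job in, once; it reports no verdict.
The state is a dict: "time_s": time; "q": joint angles; "qvel": joint speeds; "joint_efforts": joint torques, N m; "eef_pos": TCP position; "orientation": TCP orientation; "contact_force": force on the tool from outside, world axes, zero at the start; "torque": the same for the moment, N m; "gripper_width": finger opening in m.
Only numpy, scipy, OpenCV 4.12 (cv2) and the standard library are available. Lean on these libraries where they do the work, as an engineer would, in place of code of your own. Each camera call takes 0.05 s, during which the arm holds its last target. There are 200 camera calls.

## Working session

There is one attempt and no reset: what is moved stays moved. The work goes in short steps, Python scripts to look and compute and a tool call to move; the robot and the scene stay as the last step left them, time stands still between calls to the robot, and variables do not carry over. Pictures are saved under pics/ and viewed, about 12 in all and at most 16, crops included, and the job is handed in when it is done.

Besides the shell and the picture viewer there is one more tool, called as a command line: name --argument value ..., lists and objects as JSON in quotes. move_arm: Moves the arm, as the interface text tells. Its arguments: {"type":"object","properties":{"deltas":{"type":"array","items":{"type":"object","properties":{"grip":{"type":"number"},"tx":{"type":"number"},"ty":{"type":"number"},"tz":{"type":"number"},"ax":{"type":"number"},"ay":{"type":"number"},"az":{"type":"number"}}}}},"required":["deltas"]}

```bash
ls; mkdir -p pics
python3 - <<'E'
from cell import r
import cv2,numpy as np
o=r.get_obs()
for k in o: print(k,np.round(o[k],3))
for n in("scene","top"):
    c=r.read_camera(n); cv2.imwrite(f"pics/{n}0.png",c["img"][:,:,::-1]); print(n,c["mtx"],c["R"],c["t"])
E
```

```text
pics
time_s 0.0
q [ 1.141  0.314 -0.048  1.21  -0.     1.571]
qvel [-0.    -0.002  0.002 -0.002 -0.001 -0.   ]
joint_efforts [-0.0000e+00 -5.3959e+01  3.3975e+01  1.9000e-02 -0.0000e+00  0.0000e+00]
eef_pos [0.25  0.545 0.23 ]
orientation [-1.383 -0.886  0.888]
contact_force [-0.256 -0.457  0.835]
torque [-0.032  0.001 -0.018]
gripper_width 0.085
scene [[424.71947886   0.         277.61188834]
 [  0.         424.71947886 209.68924054]
 [  0.           0.           1.        ]] [[ 0.79630401 -0.60457863 -0.01961123]
 [-0.32880188 -0.40540419 -0.85295766]
 [ 0.5077295   0.68566181 -0.52161157]] [-0.47590675  0.23878825  0.75130556]
top [[436.39048085   0.         277.52646904]
 [  0.         436.39048085 208.29857846]
 [  0.           0.           1.        ]] [[ 0.01870557 -0.99918983  0.03563408]
 [-0.98680012 -0.02418422 -0.16012697]
 [ 0.16085902 -0.03216845 -0.98645302]] [-0.0379329   0.62340302  0.95741727]
```

View pics/scene0.png

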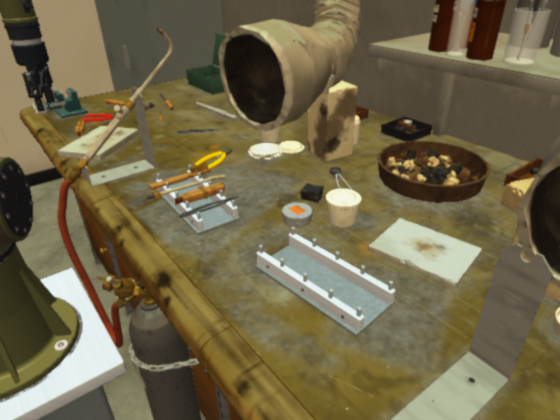

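View pics/top0.png

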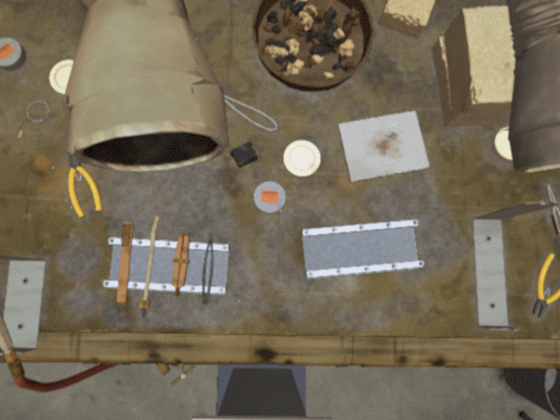

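The scene view shows the full rack at about (195,195) and the empty rack at about (325,280). In the top view the full rack spans columns 105–228, rows 237–293, and the empty one spans 303–424, rows 220–276. From the left the tools are brush, torch tip, clamp and tweezers. The hood mouth is near (150,150) in the top view, just behind the full rack. Next I'll look at enlarged crops.

```bash
cat > h.py <<'E'
import numpy as np,cv2
from cell import r
def cam(n): return r.read_camera(n)
def proj(c,X):
    p=c["mtx"]@(c["R"]@np.asarray(X,float)+c["t"]); return p[:2]/p[2]
def ray(c,uv):
    d=c["R"].T@np.linalg.solve(c["mtx"],[uv[0],uv[1],1.]); return -c["R"].T@c["t"],d
def onz(c,uv,z):
    o,d=ray(c,uv); return o+d*(z-o[2])/d[2]
def tri(cs,uvs):
    A=np.zeros((3,3));b=np.zeros(3);L=[]
    for c,uv in zip(cs,uvs):
        o,d=ray(c,uv);d/=np.linalg.norm(d);P=np.eye(3)-np.outer(d,d);A+=P;b+=P@o;L.append((P,o))
    X=np.linalg.solve(A,b); return X,max(np.linalg.norm(P@(X-o)) for P,o in L)
def crop(c,x,y,w,h,s): return cv2.resize(c["img"][y:y+h,x:x+w,::-1],None,fx=s,fy=s,interpolation=cv2.INTER_CUBIC)
E
python3 - <<'E'
from h import *
t=cam("top");s=cam("scene")
a=crop(t,95,205,150,110,4); cv2.imwrite("pics/a.png",a)
b=np.vstack([crop(t,295,210,140,75,4)])
cv2.imwrite("pics/b.png",np.vstack([b,crop(s,250,225,150,105,4)[:300,:560]]))
cv2.imwrite("pics/c.png",crop(s,140,140,110,100,6))
E
```

```text
(no output)
```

View pics/a.png

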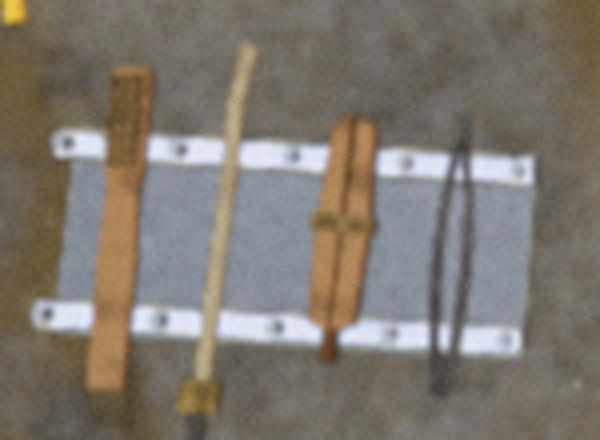

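View pics/b.png

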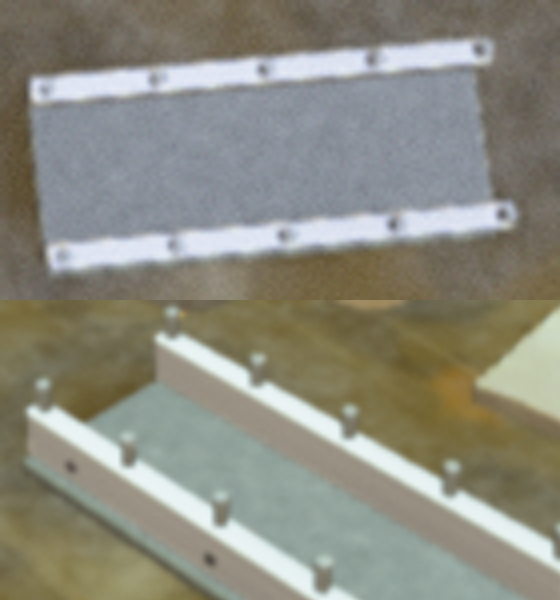

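View pics/c.png

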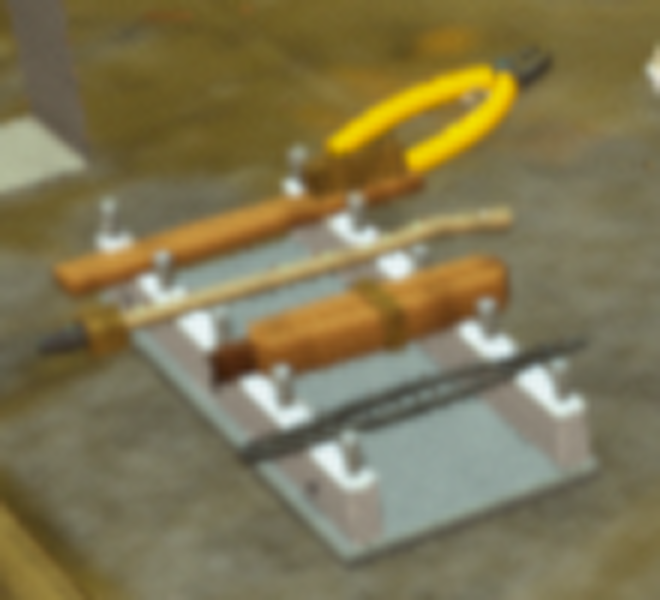

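The crops are clear. All the pins show in both views, and so do the tool ends. The torch tip has a nut at its near end and a bent far end. I'll now solve for the poses.

```bash
cat > m.py <<'E'
from h import *
from scipy.optimize import least_squares
t=cam("top");s=cam("scene")
T=lambda p:(np.array(p,float)+.5)/4-.5+[95,205]
T2=lambda p:(np.array(p,float)+.5)/4-.5+[295,210]
S=lambda p:(np.array(p,float)+.5)/6-.5+[140,140]
S2=lambda p:(np.array(p,float)-[0,300]+.5)/4-.5+[250,225]
ys=np.array([128,64,0,-64,-128])/1000
mod=[(x,y) for x in(.048,-.048) for y in ys]
ft=[(67,143),(180,150),(293,156),(406,162),(519,170),(46,314),(162,320),(277,327),(391,334),(505,341)]
fs=[(297,155),(355,203),(418,250),(488,308),(560,365),(108,208),(162,260),(222,318),(283,375),(350,440)]
et=[(45,89),(158,78),(266,69),(375,59),(481,49),(63,256),(176,245),(286,235),(395,224),(505,213)]
es=[(172,312),(258,358),(350,409),(452,464),None,(42,384),(128,436),(221,496),(323,560),None]
def fit(pt,ps,TT,SS,p0):
    def f(p):
        e=[];c,n=np.cos(p[2]),np.sin(p[2])
        for (x,y),a,b in zip(mod,pt,ps):
            X=[p[0]+c*x-n*y,p[1]+n*x+c*y,p[3]]
            e+=list(proj(t,X[:2]+[X[2]-.004])-TT(a))
            if b: e+=list(proj(s,X)-SS(b))
        return e
    q=least_squares(f,p0,loss="soft_l1"); print(np.round(q.x,4),"rms px",np.sqrt(np.mean(np.square(f(q.x)))).round(2)); return q.x
F=fit(ft,fs,T,S,[.45,.2,0,.05]);E=fit(et,es,T2,S2,[.45,-.2,0,.05])
print("hood etc")
ends={"brush":((106,388),(132,68),(68,278),(415,183)),"tip":((197,412),(249,48),(100,330),(508,215)),
"clamp":((329,360),(353,118),(228,372),(488,268)),"tweez":((438,392),(465,118),(252,450),(578,345))}
for k,(a,b,c,d) in ends.items():
    A,ea=tri([t,s],[T(a),S(c)]);B,eb=tri([t,s],[T(b),S(d)]);z={"brush":.045,"tip":.045,"clamp":.05,"tweez":.043}[k]
    A2,B2=onz(t,T(a),z),onz(t,T(b),z)
    print(k,A.round(3),B.round(3),"gap",round(ea,4),round(eb,4),"| plane",A2[:2].round(3),B2[:2].round(3),"mid",((A2+B2)/2)[:2].round(4),"len",np.linalg.norm(A2-B2).round(3),"yaw",np.arctan2(*(B2-A2)[[1,0]]).round(3))
np.savez("racks.npz",F=F,E=E)
for n,p in (("F",F),("E",E)):
    c,q=np.cos(p[2]),np.sin(p[2]); print(n,[(round(p[0]-q*y,4),round(p[1]+c*y,4)) for y in(.096,.032,-.032,-.096)])
print("tin",onz(t,(269,196),.032),"cup",onz(t,(302,158),.072))
E
python3 m.py
```

```text
[ 0.489   0.2236 -0.0382  0.0561] rms px 0.31
[ 0.5383 -0.2234  0.1123  0.0561] rms px 0.25
hood etc
brush [0.408 0.317 0.047] [0.587 0.319 0.038] gap 0.0007 0.0001 | plane [0.407 0.319] [0.586 0.317] mid [0.4963 0.318 ] len 0.179 yaw -0.007
tip [0.398 0.266 0.047] [0.599 0.252 0.043] gap 0.0032 0.0003 | plane [0.395 0.268] [0.599 0.252] mid [0.4968 0.2598] len 0.205 yaw -0.077
clamp [0.426 0.195 0.047] [0.556 0.19  0.055] gap 0.002 0.0028 | plane [0.424 0.196] [0.559 0.19 ] mid [0.4919 0.1927] len 0.135 yaw -0.045
tweez [0.408 0.135 0.044] [0.561 0.128 0.041] gap 0.0008 0.0009 | plane [0.408 0.136] [0.562 0.127] mid [0.4846 0.1313] len 0.154 yaw -0.055
F [(np.float64(0.4926), np.float64(0.3195)), (np.float64(0.4902), np.float64(0.2556)), (np.float64(0.4878), np.float64(0.1916)), (np.float64(0.4853), np.float64(0.1277))]
E [(np.float64(0.5276), np.float64(-0.128)), (np.float64(0.5347), np.float64(-0.1916)), (np.float64(0.5419), np.float64(-0.2552)), (np.float64(0.5491), np.float64(-0.3188))]
tin [ 0.65611646 -0.00436837  0.032     ] cup [ 0.73969721 -0.07811843  0.072     ]
```

```bash
cat > go.py <<'E'
# usage: go.py x y z yaw : offsets from the measured pose, yaw = direction of the held tool's length (rad)
import sys
from h import *
from scipy.spatial.transform import Rotation as Ro
o=r.get_obs();R=Ro.from_rotvec(o["orientation"]).as_matrix();p=o["eef_pos"]
print("t",o["time_s"],"p",np.round(p,4),"xax",R[:,0].round(3),"yax",R[:,1].round(3),"grip",round(float(o["gripper_width"]),4),"F",np.round(o["contact_force"],1),"q6",np.round(o["q"],2))
if len(sys.argv)>4:
    x,y,z,yaw=map(float,sys.argv[1:5])
    J=np.array([-np.sin(yaw),np.cos(yaw),0])
    if J@R[:,0]<0:J=-J
    Y=np.array([0,0,-1.]);G=np.column_stack([J,Y,np.cross(J,Y)])
    print("shift cm (tool axes now)",np.round(R.T@(np.array([x,y,z])-p)*100,2),"turn",np.round(Ro.from_matrix(R.T@G).as_rotvec(),3))
    print("shift cm in turned axes",np.round(G.T@(np.array([x,y,z])-p)*100,2))
E
python3 - <<'E'
from h import *
t=cam("top");s=cam("scene")
T=lambda p:(np.array(p,float)+.5)/4-.5+[95,205]
S=lambda p:(np.array(p,float)+.5)/6-.5+[140,140]
print("tip dark end",onz(s,S((42,345)),.045)); img=cv2.cvtColor(t["img"],cv2.COLOR_RGB2GRAY)
for v in range(300,322): print(v,img[v,136:152])
a,b=onz(t,T((205,375)),.045),onz(t,T((236,140)),.045);print("tube",a,b,np.arctan2(b[1]-a[1],b[0]-a[0]),onz(t,T((221,240)),.045))
a,b=onz(t,T((110,350)),.045),onz(t,T((124,185)),.045);print("brush",a,b,np.arctan2(b[1]-a[1],b[0]-a[0]))
for tv in((226,145),(70,160)):
  for sv in((338,40),(300,118),(270,130),(226,60)): print("hood",tv,sv,*tri([t,s],[tv,sv]))
print("campos",-t["R"].T@t["t"],-s["R"].T@s["t"])
E
python3 go.py .496 .318 .15 -.02
```

```text
tip dark end [0.37611525 0.27011366 0.045     ]
300 [110 111 112 104 109 107 115 112 119 124 120 109  94  85  81  95]
301 [109 108 106 105 107 114 116 102  97 101 101 108 103  88  79  94]
302 [101 106 107 102 107 117 109 104  93 100  96 108 108  88  78  97]
303 [100 100  99 106 113 124 115 103  95  91  99  97  95  78  82  98]
304 [103 102 104 108 118 129 123 113  99  97 103 100  96  78  86  98]
305 [103  99 105 115 128 135 122 112 101  98 104 110  95  82  94 101]
306 [104  98 110 120 129 129 129 110 102 106 109 117 105  80  99 107]
307 [ 98 104 108 116 124 122 114 103  97  95 105 114 101  89  99 105]
308 [101 105 104 109 114  99  96  91  86  88  96 107  98  90 104 105]
309 [102 102 100 103  96  87  77  75  75  73  86 100 106 105 106 104]
310 [ 92 108 105 107 101  79  71  69  71  72  80  99 106 105 101 101]
311 [102 104 103 108 103  85  80  75  76  70  80 101 102 107 104 105]
312 [ 99 107 105 112 104  94  79  73  74  68  82  98 108 112 117 114]
313 [ 99 102 107 106 109  94  83  79  72  74  93 108 113 111 115 118]
314 [103 106 102 109 106  91  76  77  69  76 100 107 110 116 114 113]
31
[... 1014 characters left out ...]
9962429] 0.058618293176751816
hood (70, 160) (338, 40) [0.72697147 0.16992771 0.42309914] 0.15401383574269104
hood (70, 160) (300, 118) [0.77975483 0.31979077 0.16688257] 0.11974239964285714
hood (70, 160) (270, 130) [0.77081268 0.3886151  0.09992766] 0.07472398643189553
hood (70, 160) (226, 60) [0.66052591 0.3208428  0.33895667] 0.013199924327314923
campos [0.46187453 0.00797298 1.0456225 ] [ 0.07602049 -0.70605883  0.58623282]
t 0.4 p [0.25   0.5454 0.2312] xax [ 0.417  0.909 -0.   ] yax [-0. -0. -1.] grip 0.0854 F [-0.   0.8 -0. ] q6 [ 1.14  0.31 -0.05  1.21 -0.    1.57]
shift cm (tool axes now) [-10.41   8.12 -31.84] turn [-0.   -0.41 -0.  ]
shift cm in turned axes [-22.24   8.12 -25.05]
```

move_arm --deltas '[{"ay": -0.137,"grip": 5},{"ay": -0.137},{"ay": -0.136},{"tx": -3.7,"tz": -4.15},{"tx": -3.7,"tz": -4.15},{"tx": -3.7,"tz": -4.15},{"tx": -3.7,"tz": -4.15},{"tx": -3.7,"tz": -4.2},{"tx": -3.7,"tz": -4.2},{"ty": 4},{"ty": 4},{"tx": 0}]'

```text
invalid input at $.deltas[0]: expected keys grip, tx, ty, tz, ax, ay, az
```

```bash
python3 go.py .496 .318 .025 -.02
python3 - <<'E'
from h import *
t=cam("top");s=cam("scene")
a=crop(t,85,185,160,125,4);b=crop(s,130,100,120,125,4)
cv2.imwrite("pics/d.png",np.hstack([cv2.resize(a,(440,400)),cv2.resize(b,(360,400))]))
E
```

```text
t 0.4 p [0.25   0.5454 0.2312] xax [ 0.417  0.909 -0.   ] yax [-0. -0. -1.] grip 0.0854 F [-0.   0.8 -0. ] q6 [ 1.14  0.31 -0.05  1.21 -0.    1.57]
shift cm (tool axes now) [-10.41  20.62 -31.84] turn [-0.   -0.41 -0.  ]
shift cm in turned axes [-22.24  20.62 -25.05]
```

View pics/d.png

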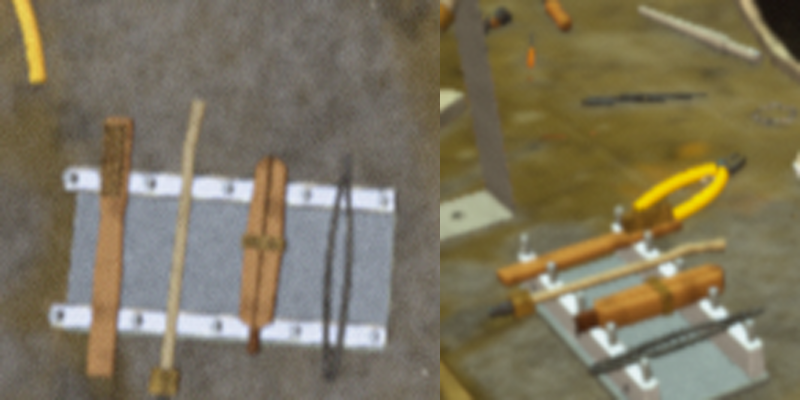

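The call was refused because every row needs all seven keys. The picture shows the scene unchanged, so I'll send the full rows.

move_arm --deltas '[{"grip": 5,"tx": 0,"ty": 0,"tz": 0,"ax": 0,"ay": -0.137,"az": 0},{"grip": 5,"tx": 0,"ty": 0,"tz": 0,"ax": 0,"ay": -0.137,"az": 0},{"grip": 5,"tx": 0,"ty": 0,"tz": 0,"ax": 0,"ay": -0.136,"az": 0},{"grip": 5,"tx": -3.7,"ty": 0,"tz": -4.15,"ax": 0,"ay": 0,"az": 0},{"grip": 5,"tx": -3.7,"ty": 0,"tz": -4.15,"ax": 0,"ay": 0,"az": 0},{"grip": 5,"tx": -3.7,"ty": 0,"tz": -4.15,"ax": 0,"ay": 0,"az": 0},{"grip": 5,"tx": -3.7,"ty": 0,"tz": -4.15,"ax": 0,"ay": 0,"az": 0},{"grip": 5,"tx": -3.7,"ty": 0,"tz": -4.2,"ax": 0,"ay": 0,"az": 0},{"grip": 5,"tx": -3.7,"ty": 0,"tz": -4.2,"ax": 0,"ay": 0,"az": 0},{"grip": 5,"tx": 0,"ty": 4,"tz": 0,"ax": 0,"ay": 0,"az": 0},{"grip": 5,"tx": 0,"ty": 4,"tz": 0,"ax": 0,"ay": 0,"az": 0},{"grip": 5,"tx": 0,"ty": 0,"tz": 0,"ax": 0,"ay": 0,"az": 0}]'

```text
time_s: 2.0
eef_pos: [0.4934, 0.3168, 0.1484]
orientation: [-1.217, -1.189, 1.199]
contact_force: [-0.2, 0.0, 0.3]
gripper_width: 0.0499
```

```bash
python3 go.py .496 .318 .026 -.02
python3 - <<'E'
from h import *
t=cam("top");s=cam("scene")
a=crop(t,85,185,160,125,4);b=crop(s,130,100,120,125,4)
cv2.imwrite("pics/d2.png",np.hstack([cv2.resize(a,(440,400)),cv2.resize(b,(360,400))]))
E
```

```text
t 2.0 p [0.4934 0.3168 0.1484] xax [ 0.02   1.    -0.004] yax [-0.005 -0.003 -1.   ] grip 0.0499 F [-0.2  0.   0.3] q6 [ 0.57  0.34 -0.21  1.03 -0.    0.59]
shift cm (tool axes now) [ 0.16 12.24 -0.32] turn [-0.005 -0.    -0.004]
shift cm in turned axes [ 0.12 12.24 -0.25]
```

View pics/d2.png

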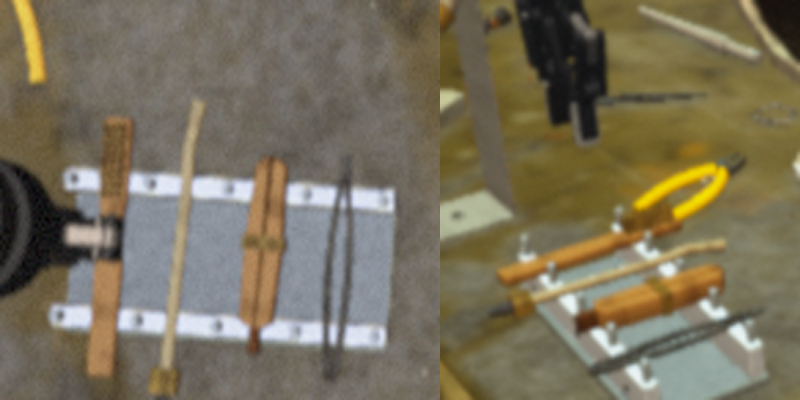

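The open fingers straddle the brush's middle. Next I descend, close and lift slightly.

move_arm --deltas '[{"grip": 5,"tx": 0.1,"ty": 4,"tz": -0.1,"ax": 0,"ay": 0,"az": 0},{"grip": 5,"tx": 0,"ty": 4,"tz": -0.1,"ax": 0,"ay": 0,"az": 0},{"grip": 5,"tx": 0,"ty": 3,"tz": 0,"ax": 0,"ay": 0,"az": 0},{"grip": 5,"tx": 0,"ty": 1.2,"tz": 0,"ax": 0,"ay": 0,"az": 0},{"grip": 0,"tx": 0,"ty": 0,"tz": 0,"ax": 0,"ay": 0,"az": 0},{"grip": 0,"tx": 0,"ty": 0,"tz": 0,"ax": 0,"ay": 0,"az": 0},{"grip": 0,"tx": 0,"ty": 0,"tz": 0,"ax": 0,"ay": 0,"az": 0},{"grip": 0,"tx": 0,"ty": 0,"tz": 0,"ax": 0,"ay": 0,"az": 0},{"grip": 0,"tx": 0,"ty": 0,"tz": 0,"ax": 0,"ay": 0,"az": 0}]'

```text
time_s: 3.22
eef_pos: [0.4989, 0.3204, 0.0312]
orientation: [-1.219, -1.198, 1.192]
contact_force: [-1.3, 0.2, 6.2]
gripper_width: 0.0203
```

```bash
python3 go.py .552 -.3188 .10 .1123
```

```text
t 3.225 p [0.4989 0.3204 0.0312] xax [0.02  1.    0.002] yax [ 0.003  0.002 -1.   ] grip 0.0203 F [-1.3  0.2  6.2] q6 [ 0.57  0.45 -0.34  0.78  0.    0.59]
shift cm (tool axes now) [-63.79  -6.99  -6.59] turn [ 0.003 -0.132  0.002]
shift cm in turned axes [-64.11  -6.88   1.89]
```

move_arm --deltas '[{"grip": 0,"tx": 0,"ty": -2,"tz": 0,"ax": 0,"ay": 0,"az": 0},{"grip": 0,"tx": 0,"ty": -3,"tz": 0,"ax": 0,"ay": 0,"az": 0},{"grip": 0,"tx": 0,"ty": -3,"tz": 0,"ax": 0,"ay": 0,"az": 0},{"grip": 0,"tx": 0,"ty": 0,"tz": 0,"ax": 0,"ay": 0,"az": 0},{"grip": 0,"tx": 0,"ty": 0,"tz": 0,"ax": 0,"ay": 0,"az": 0}]'

```text
time_s: 3.85
eef_pos: [0.4974, 0.3193, 0.109]
orientation: [-1.218, -1.194, 1.195]
contact_force: [-0.4, -0.4, -0.6]
gripper_width: 0.0209
```

```bash
python3 go.py .552 -.3188 .11 .1123
python3 - <<'E'
from h import *
t=cam("top");s=cam("scene")
a=crop(t,85,185,160,125,4);b=crop(s,130,100,120,125,4)
cv2.imwrite("pics/e.png",np.hstack([cv2.resize(a,(440,400)),cv2.resize(b,(360,400))]))
E
```

```text
t 3.85 p [0.4974 0.3193 0.109 ] xax [ 0.02  1.   -0.  ] yax [-0. -0. -1.] grip 0.0209 F [-0.4 -0.4 -0.6] q6 [ 0.57  0.37 -0.25  0.95  0.    0.59]
shift cm (tool axes now) [-63.69  -0.09  -6.73] turn [-0.    -0.132 -0.   ]
shift cm in turned axes [-64.02  -0.1    1.72]
```

View pics/e.png

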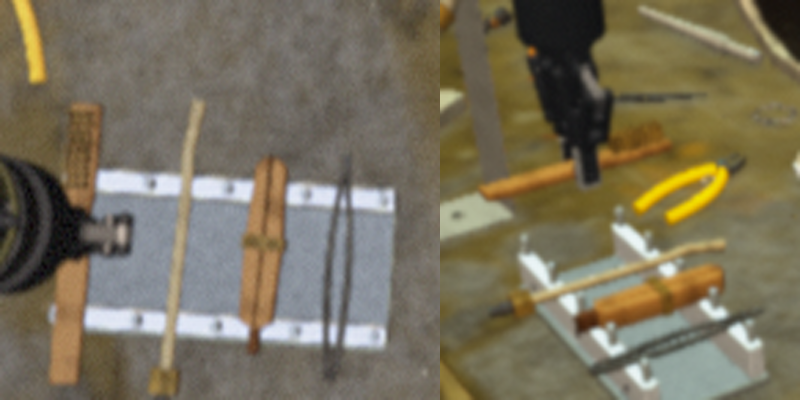

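The brush is held level and clear of everything. Now I carry it to the rightmost place.

move_arm --deltas '[{"grip": 0,"tx": 0,"ty": 0,"tz": 0,"ax": 0,"ay": -0.132,"az": 0},{"grip": 0,"tx": -5.8,"ty": 0,"tz": 0.2,"ax": 0,"ay": 0,"az": 0},{"grip": 0,"tx": -5.8,"ty": 0,"tz": 0.2,"ax": 0,"ay": 0,"az": 0},{"grip": 0,"tx": -5.8,"ty": 0,"tz": 0.2,"ax": 0,"ay": 0,"az": 0},{"grip": 0,"tx": -5.8,"ty": 0,"tz": 0.2,"ax": 0,"ay": 0,"az": 0},{"grip": 0,"tx": -5.8,"ty": 0,"tz": 0.2,"ax": 0,"ay": 0,"az": 0},{"grip": 0,"tx": -5.8,"ty": 0,"tz": 0.2,"ax": 0,"ay": 0,"az": 0},{"grip": 0,"tx": -5.8,"ty": 0,"tz": 0.2,"ax": 0,"ay": 0,"az": 0},{"grip": 0,"tx": -5.8,"ty": 0,"tz": 0.2,"ax": 0,"ay": 0,"az": 0},{"grip": 0,"tx": -5.8,"ty": 0,"tz": 0.1,"ax": 0,"ay": 0,"az": 0},{"grip": 0,"tx": -5.8,"ty": 0,"tz": 0,"ax": 0,"ay": 0,"az": 0},{"grip": 0,"tx": -5.8,"ty": 0,"tz": 0,"ax": 0,"ay": 0,"az": 0}]'

```text
time_s: 5.45
eef_pos: [0.5514, -0.318, 0.108]
orientation: [-1.152, -1.291, 1.291]
contact_force: [1.0, -0.3, 0.2]
gripper_width: 0.0206
```

move_arm --deltas '[{"grip": 0,"tx": 0,"ty": 0,"tz": 0,"ax": 0,"ay": 0,"az": 0},{"grip": 0,"tx": 0,"ty": 0,"tz": 0,"ax": 0,"ay": 0,"az": 0}]'

```text
time_s: 5.7
eef_pos: [0.5511, -0.3158, 0.1079]
orientation: [-1.151, -1.29, 1.29]
contact_force: [0.1, -0.4, 0.2]
gripper_width: 0.0205
```

```bash
python3 go.py .552 -.3188 .031 .1123
python3 - <<'E'
from h import *
t=cam("top");s=cam("scene")
a=crop(t,290,180,160,125,4);b=crop(s,240,180,170,160,4)
cv2.imwrite("pics/f.png",np.hstack([cv2.resize(a,(440,400)),cv2.resize(b,(360,400))]))
E
```

```text
t 5.7 p [ 0.5511 -0.3158  0.1079] xax [-0.111  0.994  0.002] yax [-0.002  0.002 -1.   ] grip 0.0205 F [ 0.1 -0.4  0.2] q6 [-0.52  0.45 -0.14  0.99  0.   -0.63]
shift cm (tool axes now) [-0.33  7.69 -0.07] turn [-0.002 -0.001  0.002]
shift cm in turned axes [-0.31  7.69 -0.06]
```

View pics/f.png

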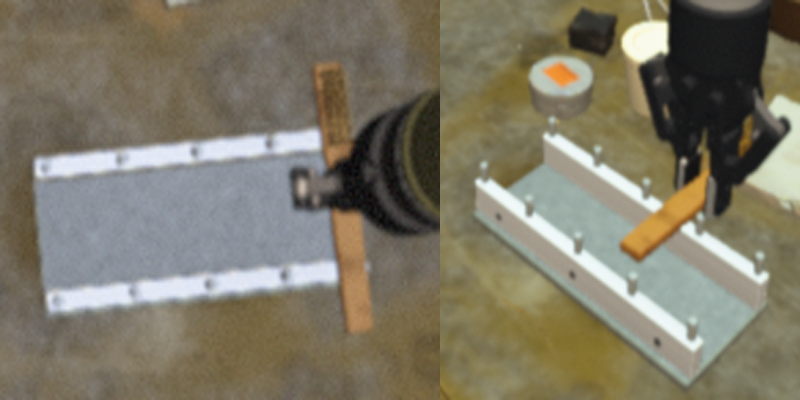

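The brush is above the rightmost place and lined up with it. I lower it, release and retreat.

move_arm --deltas '[{"grip": 0,"tx": -0.3,"ty": 2,"tz": 0,"ax": 0,"ay": 0,"az": 0},{"grip": 0,"tx": 0,"ty": 3,"tz": 0,"ax": 0,"ay": 0,"az": 0},{"grip": 0,"tx": 0,"ty": 1.7,"tz": 0,"ax": 0,"ay": 0,"az": 0},{"grip": 0,"tx": 0,"ty": 0.6,"tz": 0,"ax": 0,"ay": 0,"az": 0},{"grip": 0,"tx": 0,"ty": 0.3,"tz": 0,"ax": 0,"ay": 0,"az": 0},{"grip": 0,"tx": 0,"ty": 0,"tz": 0,"ax": 0,"ay": 0,"az": 0},{"grip": 0,"tx": 0,"ty": 0,"tz": 0,"ax": 0,"ay": 0,"az": 0}]'

```text
time_s: 6.68
eef_pos: [0.553, -0.3197, 0.0341]
orientation: [-1.155, -1.292, 1.291]
contact_force: [0.3, -0.0, 0.3]
gripper_width: 0.0206
```

```bash
python3 go.py .552 -.3188 .031 .1123
```

```text
t 6.675 p [ 0.553  -0.3197  0.0341] xax [-0.112  0.994 -0.001] yax [ 0.001 -0.001 -1.   ] grip 0.0206 F [ 0.3 -0.   0.3] q6 [-0.52  0.52 -0.21  0.84  0.   -0.64]
shift cm (tool axes now) [0.1  0.31 0.09] turn [ 0.001 -0.    -0.001]
shift cm in turned axes [0.1  0.31 0.09]
```

move_arm --deltas '[{"grip": 0,"tx": 0,"ty": 0.2,"tz": 0,"ax": 0,"ay": 0,"az": 0},{"grip": 0,"tx": 0,"ty": 0.2,"tz": 0,"ax": 0,"ay": 0,"az": 0},{"grip": 0,"tx": 0,"ty": 0,"tz": 0,"ax": 0,"ay": 0,"az": 0},{"grip": 0,"tx": 0,"ty": 0,"tz": 0,"ax": 0,"ay": 0,"az": 0}]'

```text
time_s: 7.18
eef_pos: [0.5529, -0.3197, 0.0313]
orientation: [-1.156, -1.292, 1.291]
contact_force: [-3.9, 2.0, 12.7]
gripper_width: 0.0207
```

move_arm --deltas '[{"grip": 4.5,"tx": 0,"ty": 0,"tz": 0,"ax": 0,"ay": 0,"az": 0},{"grip": 4.5,"tx": 0,"ty": 0,"tz": 0,"ax": 0,"ay": 0,"az": 0},{"grip": 4.5,"tx": 0,"ty": 0,"tz": 0,"ax": 0,"ay": 0,"az": 0},{"grip": 4.5,"tx": 0,"ty": -3,"tz": 0,"ax": 0,"ay": 0,"az": 0},{"grip": 4.5,"tx": 0,"ty": -4,"tz": 0,"ax": 0,"ay": 0,"az": 0},{"grip": 4.5,"tx": 0,"ty": -2,"tz": 0,"ax": 0,"ay": 0,"az": 0}]'

```text
time_s: 7.92
eef_pos: [0.5534, -0.3199, 0.1214]
orientation: [-1.157, -1.292, 1.291]
contact_force: [0.9, -0.1, -0.1]
gripper_width: 0.0453
```

```bash
python3 go.py .488 .261 .125 -.06
```

```text
t 7.925 p [ 0.5534 -0.3199  0.1214] xax [-0.112  0.994 -0.001] yax [ 0.002 -0.001 -1.   ] grip 0.0453 F [ 0.9 -0.1 -0.1] q6 [-0.52  0.44 -0.11  1.01  0.   -0.64]
shift cm (tool axes now) [ 5.846e+01 -4.400e-01 -1.000e-02] turn [ 0.002  0.172 -0.001]
shift cm in turned axes [57.6  -0.36 10.01]
```

move_arm --deltas '[{"grip": 4.5,"tx": 0,"ty": 0,"tz": 0,"ax": 0,"ay": 0.172,"az": 0},{"grip": 4.5,"tx": 5.76,"ty": 0,"tz": 1,"ax": 0,"ay": 0,"az": 0},{"grip": 4.5,"tx": 5.76,"ty": 0,"tz": 1,"ax": 0,"ay": 0,"az": 0},{"grip": 4.5,"tx": 5.76,"ty": 0,"tz": 1,"ax": 0,"ay": 0,"az": 0},{"grip": 4.5,"tx": 5.76,"ty": 0,"tz": 1,"ax": 0,"ay": 0,"az": 0},{"grip": 4.5,"tx": 5.76,"ty": 0,"tz": 1,"ax": 0,"ay": 0,"az": 0},{"grip": 4.5,"tx": 5.76,"ty": 0,"tz": 1,"ax": 0,"ay": 0,"az": 0},{"grip": 4.5,"tx": 5.76,"ty": 0,"tz": 1,"ax": 0,"ay": 0,"az": 0},{"grip": 4.5,"tx": 5.76,"ty": 0,"tz": 1,"ax": 0,"ay": 0,"az": 0},{"grip": 4.5,"tx": 5.76,"ty": 0,"tz": 1,"ax": 0,"ay": 0,"az": 0},{"grip": 4.5,"tx": 5.76,"ty": 0,"tz": 1,"ax": 0,"ay": 0,"az": 0},{"grip": 4.5,"tx": 0,"ty": 0,"tz": 0,"ax": 0,"ay": 0,"az": 0}]'

```text
time_s: 9.43
eef_pos: [0.4866, 0.2653, 0.1192]
orientation: [-1.234, -1.17, 1.168]
contact_force: [0.2, -0.5, -0.2]
gripper_width: 0.0451
```

```bash
python3 go.py .488 .261 .026 -.06
python3 - <<'E'
from h import *
t=cam("top")
a=crop(t,290,185,145,110,4);b=crop(t,85,210,160,110,4)
cv2.imwrite("pics/g.png",np.hstack([cv2.resize(a,(400,304)),cv2.resize(b,(400,304))]))
E
```

```text
t 9.425 p [0.4866 0.2653 0.1192] xax [0.054 0.999 0.001] yax [ 0.     0.001 -1.   ] grip 0.0451 F [ 0.2 -0.5 -0.2] q6 [ 0.5   0.3  -0.33  0.94  0.    0.55]
shift cm (tool axes now) [-0.43  9.32 -0.16] turn [0.    0.006 0.001]
shift cm in turned axes [-0.42  9.32 -0.17]
```

View pics/g.png

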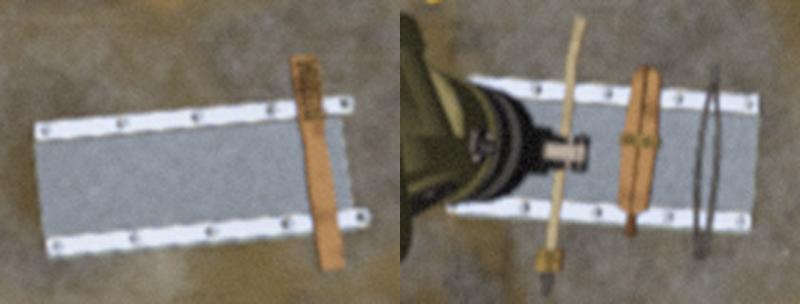

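The brush lies across both rails in the rightmost place, and the fingers straddle the torch tip. Now I grasp it.

move_arm --deltas '[{"grip": 4.5,"tx": -0.4,"ty": 3,"tz": -0.1,"ax": 0,"ay": 0,"az": 0},{"grip": 4.5,"tx": 0,"ty": 3,"tz": 0,"ax": 0,"ay": 0,"az": 0},{"grip": 4.5,"tx": 0,"ty": 2,"tz": 0,"ax": 0,"ay": 0,"az": 0},{"grip": 4.5,"tx": 0,"ty": 1.2,"tz": 0,"ax": 0,"ay": 0,"az": 0},{"grip": 4.5,"tx": 0,"ty": 0,"tz": 0,"ax": 0,"ay": 0,"az": 0},{"grip": 0,"tx": 0,"ty": 0,"tz": 0,"ax": 0,"ay": 0,"az": 0},{"grip": 0,"tx": 0,"ty": 0,"tz": 0,"ax": 0,"ay": 0,"az": 0},{"grip": 0,"tx": 0,"ty": 0,"tz": 0,"ax": 0,"ay": 0,"az": 0},{"grip": 0,"tx": 0,"ty": 0,"tz": 0,"ax": 0,"ay": 0,"az": 0},{"grip": 0,"tx": 0,"ty": 0,"tz": 0,"ax": 0,"ay": 0,"az": 0}]'

```text
time_s: 10.72
eef_pos: [0.4886, 0.2579, 0.0282]
orientation: [-1.237, -1.167, 1.164]
contact_force: [-0.7, -0.3, 6.2]
gripper_width: 0.007
```

```bash
python3 go.py .5419 -.2552 .11 .1123
python3 - <<'E'
from h import *
t=cam("top"); cv2.imwrite("pics/h.png",crop(t,85,210,160,110,4))
E
```

```text
t 10.725 p [0.4886 0.2579 0.0282] xax [0.06  0.998 0.001] yax [ 0.002  0.001 -1.   ] grip 0.007 F [-0.7 -0.3  6.2] q6 [ 0.49  0.39 -0.44  0.74 -0.    0.55]
shift cm (tool axes now) [-50.9   -8.21  -8.39] turn [ 0.002 -0.172  0.001]
shift cm in turned axes [-51.59  -8.18   0.46]
```

move_arm --deltas '[{"grip": 0,"tx": 0,"ty": -0.5,"tz": 0,"ax": 0,"ay": 0,"az": 0},{"grip": 0,"tx": 0,"ty": -1,"tz": 0,"ax": 0,"ay": 0,"az": 0},{"grip": 0,"tx": 0,"ty": 0,"tz": 0,"ax": 0,"ay": 0,"az": 0},{"grip": 0,"tx": 0,"ty": 0,"tz": 0,"ax": 0,"ay": 0,"az": 0}]'

```text
time_s: 11.28
eef_pos: [0.4878, 0.2575, 0.0423]
orientation: [-1.237, -1.165, 1.165]
contact_force: [-0.1, 0.2, -0.5]
gripper_width: 0.0072
```

```bash
python3 go.py
python3 - <<'E'
from h import *
t=cam("top");s=cam("scene")
a=crop(t,85,210,160,110,4);b=crop(s,130,130,120,100,4)
cv2.imwrite("pics/i.png",np.hstack([cv2.resize(a,(400,304)),cv2.resize(b,(400,304))]))
E
```

```text
t 11.275 p [0.4878 0.2575 0.0423] xax [0.06  0.998 0.   ] yax [ 0.  0. -1.] grip 0.0072 F [-0.1  0.2 -0.5] q6 [ 0.49  0.37 -0.43  0.77 -0.    0.55]
```

View pics/i.png

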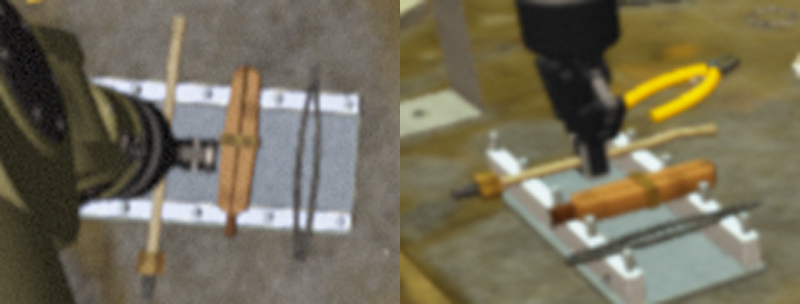

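The tip is lifted and level, with the grip steady. I carry on.

move_arm --deltas '[{"grip": 0,"tx": 0,"ty": -3,"tz": 0,"ax": 0,"ay": 0,"az": 0},{"grip": 0,"tx": 0,"ty": -4,"tz": 0,"ax": 0,"ay": 0,"az": 0},{"grip": 0,"tx": 0,"ty": 0,"tz": 0,"ax": 0,"ay": -0.172,"az": 0},{"grip": 0,"tx": -5.7,"ty": 0,"tz": 0,"ax": 0,"ay": 0,"az": 0},{"grip": 0,"tx": -5.7,"ty": 0,"tz": 0,"ax": 0,"ay": 0,"az": 0},{"grip": 0,"tx": -5.7,"ty": 0,"tz": 0,"ax": 0,"ay": 0,"az": 0},{"grip": 0,"tx": -5.7,"ty": 0,"tz": 0.1,"ax": 0,"ay": 0,"az": 0},{"grip": 0,"tx": -5.7,"ty": 0,"tz": 0.1,"ax": 0,"ay": 0,"az": 0},{"grip": 0,"tx": -5.7,"ty": 0,"tz": 0.1,"ax": 0,"ay": 0,"az": 0},{"grip": 0,"tx": -5.7,"ty": 0,"tz": 0.1,"ax": 0,"ay": 0,"az": 0},{"grip": 0,"tx": -5.7,"ty": 0,"tz": 0,"ax": 0,"ay": 0,"az": 0},{"grip": 0,"tx": -5.7,"ty": 0,"tz": 0,"ax": 0,"ay": 0,"az": 0}]'

```text
time_s: 12.88
eef_pos: [0.5411, -0.2546, 0.1121]
orientation: [-1.154, -1.291, 1.291]
contact_force: [0.6, 0.0, -0.8]
gripper_width: 0.0067
```

move_arm --deltas '[{"grip": 0,"tx": 0,"ty": 0,"tz": 0,"ax": 0,"ay": 0,"az": 0},{"grip": 0,"tx": 0,"ty": 0,"tz": 0,"ax": 0,"ay": 0,"az": 0},{"grip": 0,"tx": 0,"ty": 0,"tz": 0,"ax": 0,"ay": 0,"az": 0}]'

```text
time_s: 13.25
eef_pos: [0.541, -0.2514, 0.1121]
orientation: [-1.152, -1.292, 1.292]
contact_force: [-0.0, -0.0, -0.7]
gripper_width: 0.0073
```

```bash
python3 go.py .5429 -.2552 .029 .1123
```

```text
t 13.25 p [ 0.541  -0.2514  0.1121] xax [-0.113  0.994  0.001] yax [-0.001  0.001 -1.   ] grip 0.0073 F [-0.  -0.  -0.7] q6 [-0.44  0.38 -0.24  0.96  0.   -0.55]
shift cm (tool axes now) [-0.41  8.31 -0.15] turn [-0.001  0.001  0.001]
shift cm in turned axes [-0.4   8.31 -0.15]
```

move_arm --deltas '[{"grip": 0,"tx": -0.4,"ty": 2,"tz": -0.1,"ax": 0,"ay": 0,"az": 0},{"grip": 0,"tx": 0,"ty": 3,"tz": 0,"ax": 0,"ay": 0,"az": 0},{"grip": 0,"tx": 0,"ty": 2,"tz": 0,"ax": 0,"ay": 0,"az": 0},{"grip": 0,"tx": 0,"ty": 0.7,"tz": 0,"ax": 0,"ay": 0,"az": 0},{"grip": 0,"tx": 0,"ty": 0.3,"tz": 0,"ax": 0,"ay": 0,"az": 0},{"grip": 0,"tx": 0,"ty": 0.2,"tz": 0,"ax": 0,"ay": 0,"az": 0},{"grip": 0,"tx": 0,"ty": 0.2,"tz": 0,"ax": 0,"ay": 0,"az": 0},{"grip": 0,"tx": 0,"ty": 0,"tz": 0,"ax": 0,"ay": 0,"az": 0},{"grip": 0,"tx": 0,"ty": 0,"tz": 0,"ax": 0,"ay": 0,"az": 0}]'

```text
time_s: 14.38
eef_pos: [0.5428, -0.2567, 0.0285]
orientation: [-1.154, -1.291, 1.291]
contact_force: [0.7, -0.3, -1.3]
gripper_width: 0.0073
```

```bash
python3 go.py .5429 -.2552 .029 .1123
```

```text
t 14.375 p [ 0.5428 -0.2567  0.0285] xax [-0.112  0.994 -0.   ] yax [ 0. -0. -1.] grip 0.0073 F [ 0.7 -0.3 -1.3] q6 [-0.44  0.47 -0.32  0.79 -0.   -0.55]
shift cm (tool axes now) [ 0.15 -0.05 -0.02] turn [ 0. -0. -0.]
shift cm in turned axes [ 0.15 -0.05 -0.02]
```

Not in contact yet, so I lower in 2 mm steps, then release.

move_arm --deltas '[{"grip": 0,"tx": 0,"ty": 0.2,"tz": 0,"ax": 0,"ay": 0,"az": 0},{"grip": 0,"tx": 0,"ty": 0.2,"tz": 0,"ax": 0,"ay": 0,"az": 0},{"grip": 0,"tx": 0,"ty": 0,"tz": 0,"ax": 0,"ay": 0,"az": 0},{"grip": 0,"tx": 0,"ty": 0,"tz": 0,"ax": 0,"ay": 0,"az": 0}]'

```text
time_s: 14.88
eef_pos: [0.543, -0.2568, 0.0279]
orientation: [-1.156, -1.292, 1.291]
contact_force: [-10.1, 4.4, 27.6]
gripper_width: 0.0071
```

move_arm --deltas '[{"grip": 0,"tx": 0,"ty": -0.3,"tz": 0,"ax": 0,"ay": 0,"az": 0},{"grip": 0,"tx": 0,"ty": 0,"tz": 0,"ax": 0,"ay": 0,"az": 0},{"grip": 4.5,"tx": 0,"ty": 0,"tz": 0,"ax": 0,"ay": 0,"az": 0},{"grip": 4.5,"tx": 0,"ty": 0,"tz": 0,"ax": 0,"ay": 0,"az": 0},{"grip": 4.5,"tx": 0,"ty": 0,"tz": 0,"ax": 0,"ay": 0,"az": 0},{"grip": 4.5,"tx": 0,"ty": 0,"tz": 0,"ax": 0,"ay": 0,"az": 0},{"grip": 4.5,"tx": 0,"ty": -3,"tz": 0,"ax": 0,"ay": 0,"az": 0},{"grip": 4.5,"tx": 0,"ty": -4,"tz": 0,"ax": 0,"ay": 0,"az": 0},{"grip": 4.5,"tx": 0,"ty": -2.5,"tz": 0,"ax": 0,"ay": 0,"az": 0}]'

```text
time_s: 16.0
eef_pos: [0.5434, -0.2569, 0.1242]
orientation: [-1.156, -1.292, 1.291]
contact_force: [-0.1, -0.0, -0.3]
gripper_width: 0.045
```

```bash
python3 go.py .482 .1935 .125 -.042
```

```text
t 16.0 p [ 0.5434 -0.2569  0.1242] xax [-0.112  0.994 -0.001] yax [ 0.002 -0.001 -1.   ] grip 0.045 F [-0.1 -0.  -0.3] q6 [-0.44  0.38 -0.21  0.98  0.   -0.55]
shift cm (tool axes now) [45.44 -0.13  1.06] turn [ 0.002  0.154 -0.001]
shift cm in turned axes [44.74 -0.08  8.03]
```

move_arm --deltas '[{"grip": 6,"tx": 0,"ty": 0,"tz": 0,"ax": 0,"ay": 0.154,"az": 0},{"grip": 6,"tx": 5.6,"ty": 0,"tz": 1,"ax": 0,"ay": 0,"az": 0},{"grip": 6,"tx": 5.6,"ty": 0,"tz": 1,"ax": 0,"ay": 0,"az": 0},{"grip": 6,"tx": 5.6,"ty": 0,"tz": 1,"ax": 0,"ay": 0,"az": 0},{"grip": 6,"tx": 5.6,"ty": 0,"tz": 1,"ax": 0,"ay": 0,"az": 0},{"grip": 6,"tx": 5.6,"ty": 0,"tz": 1,"ax": 0,"ay": 0,"az": 0},{"grip": 6,"tx": 5.6,"ty": 0,"tz": 1,"ax": 0,"ay": 0,"az": 0},{"grip": 6,"tx": 5.6,"ty": 0,"tz": 1,"ax": 0,"ay": 0,"az": 0},{"grip": 6,"tx": 5.5,"ty": 0,"tz": 1,"ax": 0,"ay": 0,"az": 0},{"grip": 6,"tx": 0,"ty": 0,"tz": 0,"ax": 0,"ay": 0,"az": 0},{"grip": 6,"tx": 0,"ty": 0,"tz": 0,"ax": 0,"ay": 0,"az": 0}]'

```text
time_s: 17.38
eef_pos: [0.4812, 0.1931, 0.1221]
orientation: [-1.229, -1.178, 1.18]
contact_force: [0.2, 0.5, 0.5]
gripper_width: 0.0598
```

```bash
python3 go.py .482 .1935 .029 -.042
python3 - <<'E'
from h import *
t=cam("top")
a=crop(t,290,185,145,110,4);b=crop(t,85,210,160,110,4)
cv2.imwrite("pics/j.png",np.hstack([cv2.resize(a,(400,304)),cv2.resize(b,(400,304))]))
E
```

```text
t 17.375 p [0.4812 0.1931 0.1221] xax [ 0.041  0.999 -0.001] yax [-0.    -0.001 -1.   ] grip 0.0598 F [0.2 0.5 0.5] q6 [ 0.38  0.23 -0.41  0.93 -0.    0.42]
shift cm (tool axes now) [ 0.05  9.31 -0.08] turn [-0.     0.001 -0.001]
shift cm in turned axes [ 0.04  9.31 -0.07]
```

View pics/j.png

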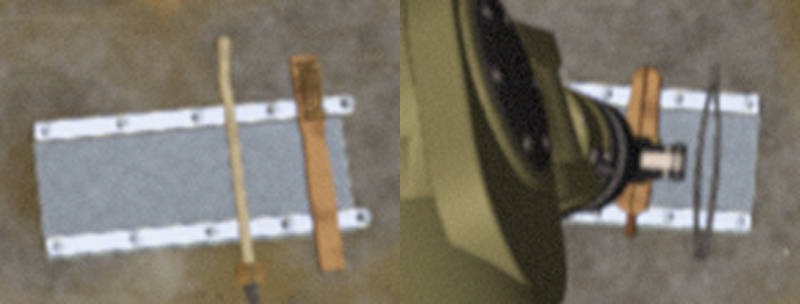

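The torch tip lies in the second place from the right, about midway between its pins. The gripper straddles the clamp, so I grasp it next.

move_arm --deltas '[{"grip": 6,"tx": 0,"ty": 3,"tz": -0.1,"ax": 0,"ay": 0,"az": 0},{"grip": 6,"tx": 0,"ty": 3,"tz": 0,"ax": 0,"ay": 0,"az": 0},{"grip": 6,"tx": 0,"ty": 2,"tz": 0,"ax": 0,"ay": 0,"az": 0},{"grip": 6,"tx": 0,"ty": 1.2,"tz": 0,"ax": 0,"ay": 0,"az": 0},{"grip": 6,"tx": 0,"ty": 0,"tz": 0,"ax": 0,"ay": 0,"az": 0},{"grip": 0,"tx": 0,"ty": 0,"tz": 0,"ax": 0,"ay": 0,"az": 0},{"grip": 0,"tx": 0,"ty": 0,"tz": 0,"ax": 0,"ay": 0,"az": 0},{"grip": 0,"tx": 0,"ty": 0,"tz": 0,"ax": 0,"ay": 0,"az": 0},{"grip": 0,"tx": 0,"ty": 0,"tz": 0,"ax": 0,"ay": 0,"az": 0},{"grip": 0,"tx": 0,"ty": 0,"tz": 0,"ax": 0,"ay": 0,"az": 0}]'

```text
time_s: 18.68
eef_pos: [0.4836, 0.1937, 0.0315]
orientation: [-1.23, -1.18, 1.177]
contact_force: [0.0, -0.6, 6.8]
gripper_width: 0.0291
```

```bash
python3 go.py
```

```text
t 18.675 p [0.4836 0.1937 0.0315] xax [0.042 0.999 0.001] yax [ 0.002  0.001 -1.   ] grip 0.0291 F [ 0.  -0.6  6.8] q6 [ 0.38  0.34 -0.51  0.72 -0.    0.42]
```

move_arm --deltas '[{"grip": 0,"tx": 0,"ty": -1,"tz": 0,"ax": 0,"ay": 0,"az": 0},{"grip": 0,"tx": 0,"ty": -3,"tz": 0,"ax": 0,"ay": 0,"az": 0},{"grip": 0,"tx": 0,"ty": -4,"tz": 0,"ax": 0,"ay": 0,"az": 0},{"grip": 0,"tx": 0,"ty": 0,"tz": 0,"ax": 0,"ay": 0,"az": 0},{"grip": 0,"tx": 0,"ty": 0,"tz": 0,"ax": 0,"ay": 0,"az": 0}]'

```text
time_s: 19.3
eef_pos: [0.4822, 0.1933, 0.1102]
orientation: [-1.229, -1.178, 1.178]
contact_force: [0.4, 0.5, -0.9]
gripper_width: 0.0288
```

```bash
python3 go.py .5267 -.1925 .11 .1123
```

```text
t 19.3 p [0.4822 0.1933 0.1102] xax [0.042 0.999 0.   ] yax [-0.  0. -1.] grip 0.0288 F [ 0.4  0.5 -0.9] q6 [ 0.38  0.25 -0.43  0.9   0.    0.42]
shift cm (tool axes now) [-3.836e+01  2.000e-02 -6.050e+00] turn [-0.    -0.154  0.   ]
shift cm in turned axes [-3.884e+01  2.000e-02 -1.000e-01]
```

move_arm --deltas '[{"grip": 0,"tx": 0,"ty": 0,"tz": 0,"ax": 0,"ay": -0.154,"az": 0},{"grip": 0,"tx": -5.5,"ty": 0,"tz": -0.1,"ax": 0,"ay": 0,"az": 0},{"grip": 0,"tx": -5.5,"ty": 0,"tz": -0.1,"ax": 0,"ay": 0,"az": 0},{"grip": 0,"tx": -5.5,"ty": 0,"tz": 0,"ax": 0,"ay": 0,"az": 0},{"grip": 0,"tx": -5.5,"ty": 0,"tz": 0,"ax": 0,"ay": 0,"az": 0},{"grip": 0,"tx": -5.6,"ty": 0,"tz": 0,"ax": 0,"ay": 0,"az": 0},{"grip": 0,"tx": -5.6,"ty": 0,"tz": 0,"ax": 0,"ay": 0,"az": 0},{"grip": 0,"tx": -5.6,"ty": 0,"tz": 0,"ax": 0,"ay": 0,"az": 0},{"grip": 0,"tx": 0,"ty": 0,"tz": 0,"ax": 0,"ay": 0,"az": 0},{"grip": 0,"tx": 0,"ty": 0,"tz": 0,"ax": 0,"ay": 0,"az": 0},{"grip": 0,"tx": 0,"ty": 0,"tz": 0,"ax": 0,"ay": 0,"az": 0}]'

```text
time_s: 20.68
eef_pos: [0.5272, -0.1906, 0.1096]
orientation: [-1.151, -1.292, 1.292]
contact_force: [-0.2, -0.5, -0.5]
gripper_width: 0.0293
```

```bash
python3 go.py .5282 -.1923 .0315 .1123
```

```text
t 20.675 p [ 0.5272 -0.1906  0.1096] xax [-0.113  0.994  0.001] yax [-0.002  0.001 -1.   ] grip 0.0293 F [-0.2 -0.5 -0.5] q6 [-0.35  0.32 -0.33  0.93  0.   -0.46]
shift cm (tool axes now) [-0.19  7.81 -0.09] turn [-0.001  0.001  0.001]
shift cm in turned axes [-0.18  7.81 -0.08]
```

move_arm --deltas '[{"grip": 0,"tx": -0.1,"ty": 2,"tz": 0,"ax": 0,"ay": 0,"az": 0},{"grip": 0,"tx": 0,"ty": 3,"tz": 0,"ax": 0,"ay": 0,"az": 0},{"grip": 0,"tx": 0,"ty": 1.7,"tz": 0,"ax": 0,"ay": 0,"az": 0},{"grip": 0,"tx": 0,"ty": 0.7,"tz": 0,"ax": 0,"ay": 0,"az": 0},{"grip": 0,"tx": 0,"ty": 0.3,"tz": 0,"ax": 0,"ay": 0,"az": 0},{"grip": 0,"tx": 0,"ty": 0.2,"tz": 0,"ax": 0,"ay": 0,"az": 0},{"grip": 0,"tx": 0,"ty": 0,"tz": 0,"ax": 0,"ay": 0,"az": 0},{"grip": 0,"tx": 0,"ty": 0,"tz": 0,"ax": 0,"ay": 0,"az": 0}]'

```text
time_s: 21.68
eef_pos: [0.5284, -0.1932, 0.0318]
orientation: [-1.155, -1.292, 1.291]
contact_force: [0.3, 0.2, -0.7]
gripper_width: 0.0291
```

```bash
python3 go.py .5282 -.1923 .0315 .1123
```

```text
t 21.675 p [ 0.5284 -0.1932  0.0318] xax [-0.112  0.994 -0.   ] yax [ 0.001 -0.    -1.   ] grip 0.0291 F [ 0.3  0.2 -0.7] q6 [-0.35  0.4  -0.41  0.76 -0.   -0.46]
shift cm (tool axes now) [0.09 0.03 0.01] turn [ 0.001 -0.    -0.   ]
shift cm in turned axes [0.09 0.03 0.01]
```

move_arm --deltas '[{"grip": 0,"tx": 0,"ty": 0.2,"tz": 0,"ax": 0,"ay": 0,"az": 0},{"grip": 0,"tx": 0,"ty": 0,"tz": 0,"ax": 0,"ay": 0,"az": 0},{"grip": 0,"tx": 0,"ty": 0,"tz": 0,"ax": 0,"ay": 0,"az": 0}]'

```text
time_s: 22.05
eef_pos: [0.5285, -0.1933, 0.0315]
orientation: [-1.156, -1.292, 1.291]
contact_force: [-5.4, 1.3, 17.2]
gripper_width: 0.029
```

In contact at 17 N. I ease off, release and retreat.

move_arm --deltas '[{"grip": 0,"tx": 0,"ty": -0.2,"tz": 0,"ax": 0,"ay": 0,"az": 0},{"grip": 0,"tx": 0,"ty": 0,"tz": 0,"ax": 0,"ay": 0,"az": 0},{"grip": 5.5,"tx": 0,"ty": 0,"tz": 0,"ax": 0,"ay": 0,"az": 0},{"grip": 5.5,"tx": 0,"ty": 0,"tz": 0,"ax": 0,"ay": 0,"az": 0},{"grip": 5.5,"tx": 0,"ty": 0,"tz": 0,"ax": 0,"ay": 0,"az": 0},{"grip": 5.5,"tx": 0,"ty": 0,"tz": 0,"ax": 0,"ay": 0,"az": 0},{"grip": 5.5,"tx": 0,"ty": -3,"tz": 0,"ax": 0,"ay": 0,"az": 0},{"grip": 5.5,"tx": 0,"ty": -4,"tz": 0,"ax": 0,"ay": 0,"az": 0},{"grip": 5.5,"tx": 0,"ty": -2,"tz": 0,"ax": 0,"ay": 0,"az": 0}]'

```text
time_s: 23.18
eef_pos: [0.5291, -0.1934, 0.1235]
orientation: [-1.157, -1.293, 1.291]
contact_force: [-0.4, 0.4, -0.3]
gripper_width: 0.0551
```

```bash
python3 go.py .485 .131 .12 -.05
```

```text
t 23.175 p [ 0.5291 -0.1934  0.1235] xax [-0.112  0.994 -0.001] yax [ 0.002 -0.001 -1.   ] grip 0.0551 F [-0.4  0.4 -0.3] q6 [-0.35  0.31 -0.31  0.95 -0.   -0.46]
shift cm (tool axes now) [32.73  0.31  0.75] turn [ 0.002  0.162 -0.001]
shift cm in turned axes [32.18  0.35  6.02]
```

move_arm --deltas '[{"grip": 5,"tx": 0,"ty": 0,"tz": 0,"ax": 0,"ay": 0.162,"az": 0},{"grip": 5,"tx": 5.4,"ty": 0,"tz": 1,"ax": 0,"ay": 0,"az": 0},{"grip": 5,"tx": 5.4,"ty": 0,"tz": 1,"ax": 0,"ay": 0,"az": 0},{"grip": 5,"tx": 5.4,"ty": 0,"tz": 1,"ax": 0,"ay": 0,"az": 0},{"grip": 5,"tx": 5.4,"ty": 0,"tz": 1,"ax": 0,"ay": 0,"az": 0},{"grip": 5,"tx": 5.3,"ty": 0,"tz": 1,"ax": 0,"ay": 0,"az": 0},{"grip": 5,"tx": 5.3,"ty": 0,"tz": 1,"ax": 0,"ay": 0,"az": 0},{"grip": 5,"tx": 0,"ty": 0,"tz": 0,"ax": 0,"ay": 0,"az": 0},{"grip": 5,"tx": 0,"ty": 0,"tz": 0,"ax": 0,"ay": 0,"az": 0},{"grip": 5,"tx": 0,"ty": 0,"tz": 0,"ax": 0,"ay": 0,"az": 0}]'

```text
time_s: 24.42
eef_pos: [0.4843, 0.1304, 0.1212]
orientation: [-1.233, -1.171, 1.172]
contact_force: [0.2, 0.1, -0.5]
gripper_width: 0.0503
```

```bash
python3 go.py .485 .131 .024 -.05
python3 - <<'E'
from h import *
t=cam("top")
a=crop(t,290,185,145,110,4);b=crop(t,85,210,160,110,4)
cv2.imwrite("pics/k.png",np.hstack([cv2.resize(a,(400,304)),cv2.resize(b,(400,304))]))
E
```

```text
t 24.425 p [0.4843 0.1304 0.1212] xax [ 0.051  0.999 -0.   ] yax [-0. -0. -1.] grip 0.0503 F [ 0.2  0.1 -0.5] q6 [ 0.26  0.21 -0.45  0.91 -0.    0.31]
shift cm (tool axes now) [ 0.06  9.72 -0.07] turn [-0.    -0.002 -0.   ]
shift cm in turned axes [ 0.06  9.72 -0.07]
```

View pics/k.png

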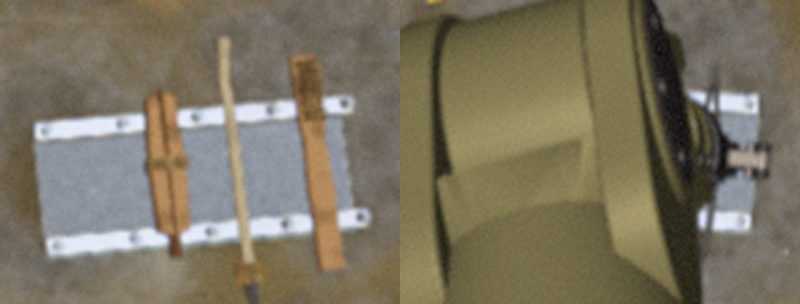

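The clamp sits centred in its place. Now the tweezers.

move_arm --deltas '[{"grip": 5,"tx": 0.1,"ty": 3,"tz": -0.1,"ax": 0,"ay": 0,"az": 0},{"grip": 5,"tx": 0,"ty": 3,"tz": 0,"ax": 0,"ay": 0,"az": 0},{"grip": 5,"tx": 0,"ty": 2.5,"tz": 0,"ax": 0,"ay": 0,"az": 0},{"grip": 5,"tx": 0,"ty": 1.3,"tz": 0,"ax": 0,"ay": 0,"az": 0},{"grip": 5,"tx": 0,"ty": 0,"tz": 0,"ax": 0,"ay": 0,"az": 0},{"grip": 0,"tx": 0,"ty": 0,"tz": 0,"ax": 0,"ay": 0,"az": 0},{"grip": 0,"tx": 0,"ty": 0,"tz": 0,"ax": 0,"ay": 0,"az": 0},{"grip": 0,"tx": 0,"ty": 0,"tz": 0,"ax": 0,"ay": 0,"az": 0},{"grip": 0,"tx": 0,"ty": 0,"tz": 0,"ax": 0,"ay": 0,"az": 0},{"grip": 0,"tx": 0,"ty": 0,"tz": 0,"ax": 0,"ay": 0,"az": 0}]'

```text
time_s: 25.72
eef_pos: [0.4862, 0.1327, 0.0245]
orientation: [-1.234, -1.174, 1.171]
contact_force: [-1.1, -1.4, 6.8]
gripper_width: 0.0207
```

```bash
python3 go.py
```

```text
t 25.725 p [0.4862 0.1327 0.0245] xax [0.05  0.999 0.   ] yax [ 0.002  0.    -1.   ] grip 0.0207 F [-1.1 -1.4  6.8] q6 [ 0.27  0.32 -0.56  0.69 -0.    0.32]
```

move_arm --deltas '[{"grip": 0,"tx": 0,"ty": -1,"tz": 0,"ax": 0,"ay": 0,"az": 0},{"grip": 0,"tx": 0,"ty": -1,"tz": 0,"ax": 0,"ay": 0,"az": 0},{"grip": 0,"tx": 0,"ty": 0,"tz": 0,"ax": 0,"ay": 0,"az": 0},{"grip": 0,"tx": 0,"ty": 0,"tz": 0,"ax": 0,"ay": 0,"az": 0}]'

```text
time_s: 26.22
eef_pos: [0.4852, 0.1326, 0.0434]
orientation: [-1.232, -1.173, 1.172]
contact_force: [0.2, -0.3, -0.2]
gripper_width: 0.0205
```

```bash
python3 go.py .5276 -.128 .11 .1123
python3 - <<'E'
from h import *
t=cam("top");s=cam("scene")
a=crop(t,145,210,100,100,4);b=crop(s,140,140,110,110,4)
cv2.imwrite("pics/l.png",np.hstack([cv2.resize(a,(400,400)),cv2.resize(b,(400,400))]))
E
```

```text
t 26.225 p [0.4852 0.1326 0.0434] xax [0.05  0.999 0.   ] yax [ 0.  0. -1.] grip 0.0205 F [ 0.2 -0.3 -0.2] q6 [ 0.27  0.29 -0.54  0.74  0.    0.32]
shift cm (tool axes now) [-25.81  -6.66  -5.54] turn [ 0.    -0.162  0.   ]
shift cm in turned axes [-26.37  -6.66  -1.3 ]
```

View pics/l.png

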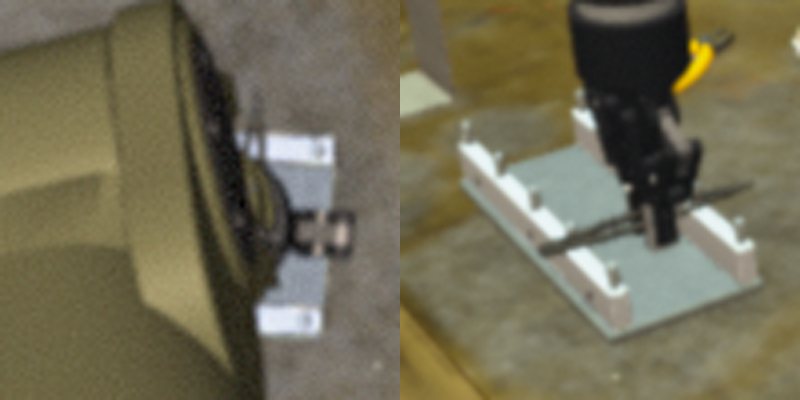

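The tweezers are held level. I carry them over.

move_arm --deltas '[{"grip": 0,"tx": 0,"ty": -3,"tz": 0,"ax": 0,"ay": 0,"az": 0},{"grip": 0,"tx": 0,"ty": -3.5,"tz": 0,"ax": 0,"ay": 0,"az": 0},{"grip": 0,"tx": 0,"ty": 0,"tz": 0,"ax": 0,"ay": -0.162,"az": 0},{"grip": 0,"tx": -5.3,"ty": 0,"tz": -0.3,"ax": 0,"ay": 0,"az": 0},{"grip": 0,"tx": -5.3,"ty": 0,"tz": -0.3,"ax": 0,"ay": 0,"az": 0},{"grip": 0,"tx": -5.3,"ty": 0,"tz": -0.3,"ax": 0,"ay": 0,"az": 0},{"grip": 0,"tx": -5.3,"ty": 0,"tz": -0.3,"ax": 0,"ay": 0,"az": 0},{"grip": 0,"tx": -5.2,"ty": 0,"tz": -0.2,"ax": 0,"ay": 0,"az": 0},{"grip": 0,"tx": 0,"ty": 0,"tz": 0,"ax": 0,"ay": 0,"az": 0},{"grip": 0,"tx": 0,"ty": 0,"tz": 0,"ax": 0,"ay": 0,"az": 0},{"grip": 0,"tx": 0,"ty": 0,"tz": 0,"ax": 0,"ay": 0,"az": 0}]'

```text
time_s: 27.7
eef_pos: [0.5282, -0.127, 0.108]
orientation: [-1.152, -1.292, 1.292]
contact_force: [-0.3, 0.4, -0.7]
gripper_width: 0.0204
```

```bash
python3 go.py .529 -.128 .026 .1123
```

```text
t 27.7 p [ 0.5282 -0.127   0.108 ] xax [-0.113  0.994  0.001] yax [-0.001  0.    -1.   ] grip 0.0204 F [-0.3  0.4 -0.7] q6 [-0.24  0.29 -0.37  0.91  0.   -0.35]
shift cm (tool axes now) [-0.11  8.2  -0.07] turn [-0.001  0.001  0.001]
shift cm in turned axes [-0.11  8.2  -0.06]
```

move_arm --deltas '[{"grip": 0,"tx": 0,"ty": 2,"tz": 0,"ax": 0,"ay": 0,"az": 0},{"grip": 0,"tx": 0,"ty": 3,"tz": 0,"ax": 0,"ay": 0,"az": 0},{"grip": 0,"tx": 0,"ty": 2,"tz": 0,"ax": 0,"ay": 0,"az": 0},{"grip": 0,"tx": 0,"ty": 0.8,"tz": 0,"ax": 0,"ay": 0,"az": 0},{"grip": 0,"tx": 0,"ty": 0.4,"tz": 0,"ax": 0,"ay": 0,"az": 0},{"grip": 0,"tx": 0,"ty": 0.2,"tz": 0,"ax": 0,"ay": 0,"az": 0},{"grip": 0,"tx": 0,"ty": 0,"tz": 0,"ax": 0,"ay": 0,"az": 0},{"grip": 0,"tx": 0,"ty": 0,"tz": 0,"ax": 0,"ay": 0,"az": 0}]'

```text
time_s: 28.7
eef_pos: [0.5291, -0.1284, 0.0248]
orientation: [-1.155, -1.292, 1.291]
contact_force: [0.5, 0.5, 0.5]
gripper_width: 0.0208
```

move_arm --deltas '[{"grip": 0,"tx": 0,"ty": 0.15,"tz": 0,"ax": 0,"ay": 0,"az": 0},{"grip": 0,"tx": 0,"ty": 0,"tz": 0,"ax": 0,"ay": 0,"az": 0},{"grip": 0,"tx": 0,"ty": 0,"tz": 0,"ax": 0,"ay": 0,"az": 0}]'

```text
time_s: 29.08
eef_pos: [0.5291, -0.1284, 0.0245]
orientation: [-1.155, -1.292, 1.291]
contact_force: [-3.5, 1.2, 12.9]
gripper_width: 0.0204
```

Contact is 13 N at the grasp height. I release, rise, and move off to the left.

move_arm --deltas '[{"grip": 0,"tx": 0,"ty": -0.1,"tz": 0,"ax": 0,"ay": 0,"az": 0},{"grip": 4.5,"tx": 0,"ty": 0,"tz": 0,"ax": 0,"ay": 0,"az": 0},{"grip": 4.5,"tx": 0,"ty": 0,"tz": 0,"ax": 0,"ay": 0,"az": 0},{"grip": 4.5,"tx": 0,"ty": 0,"tz": 0,"ax": 0,"ay": 0,"az": 0},{"grip": 4.5,"tx": 0,"ty": 0,"tz": 0,"ax": 0,"ay": 0,"az": 0},{"grip": 4.5,"tx": 0,"ty": -3,"tz": 0,"ax": 0,"ay": 0,"az": 0},{"grip": 4.5,"tx": 0,"ty": -4,"tz": 0,"ax": 0,"ay": 0,"az": 0},{"grip": 4.5,"tx": 0,"ty": -4,"tz": 0,"ax": 0,"ay": 0,"az": 0},{"grip": 4.5,"tx": 5,"ty": 0,"tz": 0.5,"ax": 0,"ay": 0,"az": 0},{"grip": 4.5,"tx": 5,"ty": 0,"tz": 0.5,"ax": 0,"ay": 0,"az": 0},{"grip": 4.5,"tx": 5,"ty": 0,"tz": 0.5,"ax": 0,"ay": 0,"az": 0},{"grip": 4.5,"tx": 5,"ty": 0,"tz": 0.5,"ax": 0,"ay": 0,"az": 0}]'

```text
time_s: 30.58
eef_pos: [0.4859, 0.0697, 0.1339]
orientation: [-1.154, -1.291, 1.291]
contact_force: [0.2, -0.2, -0.2]
gripper_width: 0.0452
```

move_arm --deltas '[{"grip": 4.5,"tx": 4,"ty": 0,"tz": 1,"ax": 0,"ay": 0,"az": 0},{"grip": 4.5,"tx": 4,"ty": 0,"tz": 1,"ax": 0,"ay": 0,"az": 0},{"grip": 4.5,"tx": 0,"ty": 0,"tz": 0,"ax": 0,"ay": 0,"az": 0},{"grip": 4.5,"tx": 0,"ty": 0,"tz": 0,"ax": 0,"ay": 0,"az": 0}]'

```text
time_s: 31.08
eef_pos: [0.4576, 0.1453, 0.1338]
orientation: [-1.154, -1.292, 1.292]
contact_force: [-0.2, -0.9, 0.5]
gripper_width: 0.0452
```

```bash
python3 - <<'E'
from h import *
t=cam("top");s=cam("scene")
a=crop(t,225,120,215,170,4);b=crop(s,240,170,170,160,4)
cv2.imwrite("pics/n.png",np.hstack([cv2.resize(a,(440,348)),cv2.resize(b,(360,348))]))
P=np.load("racks.npz")["E"]
c,n=np.cos(P[2]),np.sin(P[2])
# predicted pixel of place centres/ends in pic n's top panel
for k,y,L,z in(("tweez",.096,.0805,.043),("clamp",.032,.0695,.05),("tip",-.032,.113,.045),("brush",-.096,.09,.045)):
  print(k,[np.round((proj(t,[P[0]+c*x-n*y,P[1]+n*x+c*y,z])-[225,120])*[440/215,348/170]).astype(int).tolist() for x in(L,-L)])
E
python3 go.py
```

```text
tweez [[190, 198], [206, 341]]
clamp [[248, 202], [263, 326]]
tip [[297, 160], [323, 360]]
brush [[355, 175], [377, 334]]
t 31.175 p [0.4579 0.1447 0.1338] xax [-0.111  0.994 -0.   ] yax [ 0. -0. -1.] grip 0.0446 F [-0.4  0.8  0.4] q6 [ 0.31  0.16 -0.48  0.93 -0.    0.2 ]
```

View pics/n.png

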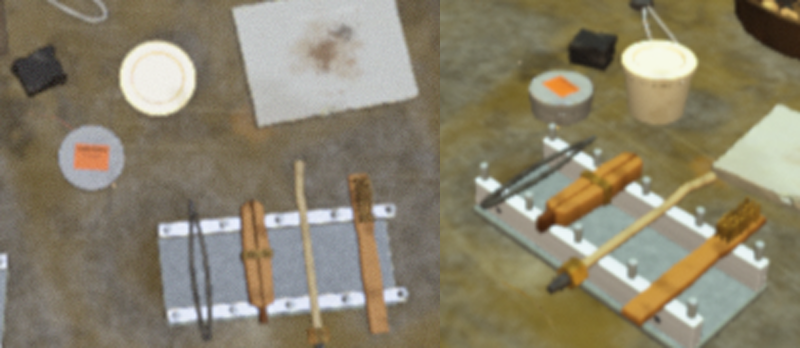

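The final picture shows all four tools flat across both rails, each within its own pins. Their ends are within a few pixels of where I predicted. The tin (91,157) and cup (158,78) haven't moved, and the robot is clear, so I'm handing in.

```bash
python3 -c "
from cell import r
print(r.sign_off())"
```

```text
the job is handed in; nothing more can be done
None
```

I moved all four tools one at a time into the empty rack in reverse order and handed the job in after about 31 s of robot time. From left to right the rack now holds tweezers, ring clamp, torch tip and brush.

**Last checks (top and scene pictures):**
- **Tools:** each one lies flat across both rails, between its own pins. In the top view the tool ends were within a few pixels of the predicted centred positions.
- **Bystanders:** the tin and the cup are where they started.
- **Robot:** it stood clear of everything, and the highest force read at the end of a move was about 29 N, when setting down the torch tip.

**Disagreements:**
- **Clamp:** its far end shows about 7 px off the prediction in the enlarged picture. That is roughly 7 mm, a slight turn but well inside its pins. I left it.
- **Brush:** its bristle end was about as far off, probably because the raised bristles shift in the top view.
- **Torch tip grip:** the fingers read 7 mm on the 10 mm tube, but the grip held steady throughout.
- **Pin height:** the pin tops measured 56 mm, against 58 mm in the text.
- **First move:** my first move call was refused because rows were missing keys, and nothing moved.

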